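# Change over the label roll on the cookie packing table

### The arm

A 6-joint arm with a two-finger parallel gripper is mounted at the origin on the work surface. World frame = base frame: x ahead of the robot, y to its left, z up, the work surface at z = 0. Lengths are in m, angles in rad, forces in N, time in s.
With the tool pointing down it reaches from about 0.35 to 0.975 m from the base axis. Payload 4.9 kg.
Tool frame: the origin (TCP) lies midway between the tips of the shut fingers; the grasp point (between the pads) lies 19 mm behind it; z points along the fingers, y is the line along which they close (so a half turn about z gives the same grasp; the last joint's range is limited). The gripper opens to 85 mm and grips with 20 to 120 N. Pads are 22 mm wide; open, the fingers measure 114 mm over their backs; the gripper's body (76 mm by 85 mm) begins 54 mm behind the grasp point. The pads swing forward as they close: fully open they stand 13 mm farther back than shut.
Start: joints at [-1.457, 0.053, 1.613, -0, 1.476, -0.119], TCP at [0.144, -0.608, 0.203] pointing down, gripper open.
Joint ranges: [-3.01, 3.01], [-1.01, 2.22], [0.06, 2.58], [-1.02, 4.17], [0.09, 2.62], [-3.14, 3.14]. Speed limits (rad/s): [2.57, 2.57, 3.14, 3.14, 3.14, 3.14].

### API

Orientations are given as a unit quaternion [w, x, y, z].
In Python, from plant import * gives the robot as it stands.
- The arm moves only by the tool jog_arm, never from a script. Its argument "targets" is a list of rows, each a list of 3 entries, a list of its own where there are three numbers: the shift along the tool's x, y, z in units of 25 mm (1.0 is 25 mm), then the turn, a rotation vector about the tool's x, y, z in units of 8 degrees (1.0 is 8 degrees), then the opening in per cent of the stroke, from 0 (shut) to 100 (fully open). A call has 1 to 8 rows; each row is the pose to reach, as a shift and turn from the pose commanded when the call began, along the tool's axes at that moment; what a row does not reach only later rows make up. A row lasts 1/8 s, in which the tool goes at most 62.5 mm and 10.7 degrees, less where a joint would pass 70% of its speed; a pose out of reach is approached as far as the arm can. A call with a gripper value outside its range is refused whole. The fingers move at their own pace and stop on an object; the grip force is fixed at half the most. Time passes only in rows, so rows that repeat a pose let the fingers close. It gives the time, the measured TCP pose, the force, the opening and the grip force at its end, in the units of the state.
- state(): the state, without advancing time (a new reading comes with each control period).
- grab_frame(name): name is "side" or "top" or "wrist"; returns (picture, depth): 420x560x3 uint8, red, green, blue; 420x560 float32, m along the optical axis (not along the pixel's ray), 0 where there is no reading.
- camera_params(name): a dict with "fovy" (degrees; the focal length in pixels is half the picture's height over the tangent of half this angle, whatever the lens; pixels are square), "cx", "cy" (the principal point, pixels), "rvec" (rotation vector, rad) and "tvec" (3), from world to camera coordinates, as OpenCV has them; the wrist camera has in their place "hand_eye" (4x4, takes a point from camera to tool coordinates, whose origin is the TCP and whose axes are the flange's). Camera axes: x right, y down, z forward; pixel columns grow to the right and rows downward; lengths in m; the calibration is good to about 2 mm. A picture is of the moment at which its call begins: read the wrist's pose just before it. camera_params takes no time and is no camera call.
- job_done(): hands the job in; it is judged then, once.
The state is a dict: "time": time; "joint_pos": joint angles; "joint_vel": joint speeds; "joint_efforts": joint torques, N m; "tool_pos": TCP position; "tool_rot": TCP orientation; "contact_force": force on the tool from outside, world axes, zero at the start; "ft_torque": the same for the moment, N m; "gripper_width": opening from 0.0 (shut) to 1.0 (fully open); "grasp_force": force on a finger pad.
Only numpy, scipy, OpenCV 4.12 (cv2) and the standard library are available. Lean on these libraries where they do the work, as an engineer would, in place of code of your own. Each camera call takes 0.05 s, during which the arm holds its last target. There are 200 camera calls.

### The job

The label stand with only a brown cardboard core left on it has run out: draw its orange-tabbed pin, feel for the socket down inside the loose roll with the red band and pin that roll to its stand with the pin fully home and upright. Put the empty core in the blue tub. Leave the green-banded stand, cookie box, jar and squeeze bottle alone.

Things in the scene. Friction and masses are not known exactly. Their poses are not given: they have to be found in the camera images.
- pin_mid (a point): Hold-down pin, 146 mm long, 0.22 to 0.37 kg: steel shaft 18 mm across, 94 mm long, foot chamfered to 14 mm; on it a black flange 56 mm across, 6 mm thick; on that an orange flat tab 46 mm tall, 40 mm wide (along x), 16 mm thick (along y). The point is on the axis half-way up, 73 mm above the foot (tab 27 to 73 mm above the point); z up. Starts upright, loose, in the run-out stand's socket.
- stand_old: The run-out stand: white round weighted foot, fixed, 120 mm across, 30 mm high; in the middle of its top a blind socket 19.5 mm wide, 22 mm deep (floor 8 mm above the table). Origin at the centre of its underside. Pin seated: pin_mid 81 mm above the table; pin standing on the flat top beside the socket: 103 mm.
- core_mid (a point): Empty brown cardboard core: tube 44 mm outside, 38 mm inside, 70 mm tall, 30 g; the point is its centre, z along its axis. It starts upright and loose on top of the run-out stand, round the pin's shaft and under its flange, up to 9.2 mm off the pin's axis.
- roll_mid (a point): Fresh roll of labels, white with a red band, 90 mm outside, 70 mm tall, 38 mm hole up its middle, 0.2 to 0.4 kg; the point is its centre, z along its axis. It stands loose on a second fixed stand exactly like stand_old; it slides if pushed. That stand's socket is hidden under it, place not given: at the start 0 to 9.2 mm off the roll's axis, any direction. Pin home: flange 2 mm above the roll.
- tub: Open blue tub for empties, 150 (x) x 130 (y) x 60 mm high, walls and floor 4 mm, fixed; origin at the centre of its underside.
- stand_full: Bystander: a third stand with a green-banded roll already pinned, all fixed; 120 mm across, 162 mm high at the top of its orange tab; origin at the centre of its underside. Not to be touched.
- cookie_box: Bystander: open clear plastic box with four glazed cookies, 150 (x) x 130 (y) x 35 mm; origin at the centre of its underside.
- jar_mid (a point): Bystander: jar of sprinkles with a yellow label, 66 mm across, 90 mm tall; the point is its centre.
- bottle_mid (a point): Bystander: red icing squeeze bottle with a nozzle, 52 mm across, 170 mm tall; the point is its centre.
Things that resemble listed ones, but are neither listed nor needed, are in the scene too. What is shaped like the part that bears pin_mid but purple is not meant. Of the things that look like the part that bears core_mid, the larger one is meant.

How it is judged:
By the outcome, as a careful person would: the job done as asked, in the order asked, and still so for the second after the job is handed in, with the robot touching nothing.
It also fails if it takes over 69 s, if anything falls off the work surface, if the arm or the gripper's body presses on something with over 40 N, if the wrist force passes 120 N, or if a joint passes its speed limit or range.

## Working session

There is one attempt and no reset: what is moved stays moved. The work goes in short steps, Python scripts to look and compute and a tool call to move; the robot and the scene stay as the last step left them, time stands still between calls to the robot, and variables do not carry over. Pictures are saved under pics/ and viewed, at most 10 in all, crops included, and the job is handed in when it is done.

Besides the shell and the picture viewer there is one more tool, called after "Request:" in YAML: its name, and indented under it one key for each argument. jog_arm: Moves the arm, as the interface text tells. Its arguments: {"type":"object","properties":{"targets":{"type":"array"}},"required":["targets"]}

```bash
mkdir -p pics; ls; cat > h.py <<'E'
from plant import *
import numpy as np, cv2
from scipy.spatial.transform import Rotation as R
def cam(name):
    c=camera_params(name); s=state()
    im,d=grab_frame(name); f=210/np.tan(np.radians(c["fovy"])/2)
    if "hand_eye" in c:
        q=s["tool_rot"]; T=np.eye(4); T[:3,:3]=R.from_quat([q[1],q[2],q[3],q[0]]).as_matrix(); T[:3,3]=s["tool_pos"]
        M=T@np.array(c["hand_eye"])
    else:
        W=np.eye(4); W[:3,:3]=R.from_rotvec(np.ravel(c["rvec"])).as_matrix(); W[:3,3]=np.ravel(c["tvec"]); M=np.linalg.inv(W)
    v,u=np.mgrid[0:420,0:560]
    P=np.stack([(u-c["cx"])/f*d,(v-c["cy"])/f*d,d],-1)@M[:3,:3].T+M[:3,3]
    P[d==0]=np.nan
    return im,d,P,M
def save(im,n): cv2.imwrite("pics/"+n,im[:,:,::-1])
E
python3 - <<'E'
from h import *
for n in("top","side"):
    im,d,P,M=cam(n); save(im,n+".png"); np.savez(n,im=im,d=d,P=P,M=M); print(n,camera_params(n),M[:3,3])
s=state(); print(s); print(camera_params("wrist"))
E
```

```text
pics
top {'fovy': 48.72587597376592, 'cx': 280.10994360850594, 'cy': 213.68765893733345, 'rvec': array([ 2.13710167, -2.06087391,  0.2272948 ]), 'tvec': array([0.03812535, 0.58183085, 1.38629903])} [0.25799132 0.04148055 1.48105555]
side {'fovy': 53.44956184006512, 'cx': 282.9071734544529, 'cy': 207.24793021582727, 'rvec': array([ 0.06380294, -2.78124256,  1.36396682]), 'tvec': array([0.55637461, 0.03690566, 1.08408508])} [0.4943329  0.86399505 0.70377747]
{'time': 0.1, 'joint_pos': array([-1.45695895e+00,  5.33112345e-02,  1.61415585e+00, -2.23524965e-06,
        1.47600995e+00, -1.19003628e-01]), 'joint_vel': array([-0.00011342,  0.00020802, -0.00266076,  0.00037982,  0.00123001,
       -0.00154362]), 'joint_efforts': array([ 1.20213004e-03, -3.94906783e+01, -3.71360421e+01, -8.82048653e-05,
        3.94303279e-03,  3.35030297e-07]), 'tool_pos': array([ 0.14414091, -0.60751508,  0.20167387]), 'tool_rot': array([-9.42188684e-04,  9.93230331e-01,  1.16157746e-01,  1.32128576e-06]), 'contact_force': array([ 0.09053692, -0.70625501, -0.18463631]), 'ft_torque': array([-0.00238118,  0.02481743, -0.03551837]), 'grasp_force': 0.0, 'gripper_width': 0.9997706395293462}
{'fovy': 63.71690676695973, 'cx': 279.38899664546886, 'cy': 208.0973768135033, 'hand_eye': array([[-1.60597211e-03, -9.48523817e-01, -3.16701736e-01,
         8.14800955e-02],
       [ 9.99998708e-01, -1.50336000e-03, -5.68349506e-04,
         1.51572069e-05],
       [ 6.29763218e-05, -3.16702240e-01,  9.48525006e-01,
        -1.71803076e-01],
       [ 0.00000000e+00,  0.00000000e+00,  0.00000000e+00,
         1.00000000e+00]])}
```

View pics/top.png

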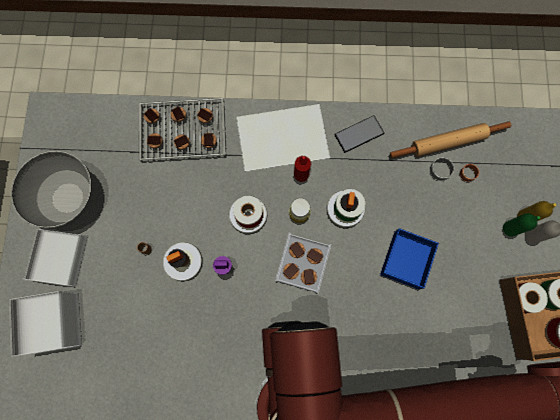

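View pics/side.png

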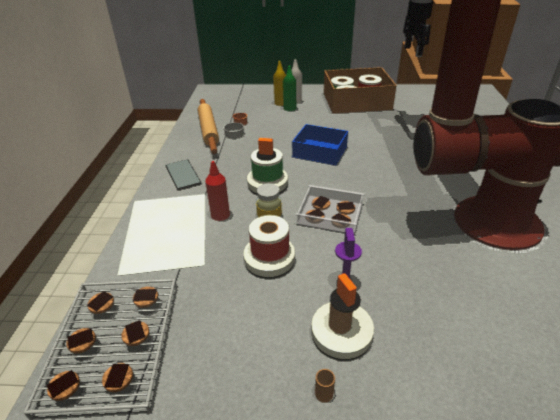

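Top view: run-out stand with orange tab at about (182,261), red-banded roll at (248,213), green stand (346,207), tub (410,258), purple decoy pin (223,266), small decoy core (144,248), jar (300,210), bottle (302,168). The side view agrees.

```bash
cat > m.py <<'E'
from h import *
def circ(Q):
    A=np.c_[2*Q[:,:2],np.ones(len(Q))]; b=(Q[:,:2]**2).sum(1); s=np.linalg.lstsq(A,b,rcond=None)[0]
    return s[:2],np.sqrt(s[2]+s[:2]@s[:2])
if __name__=="__main__":
    for n in("top","side"):
        z=np.load(n+".npz"); im,P=z["im"].astype(int),z["P"]
        hsv=cv2.cvtColor(z["im"],cv2.COLOR_RGB2HSV)
        cs={"top":dict(old=(182,261),roll=(248,213),full=(346,207),tub=(410,258),purple=(223,266),cookie=(303,262),jar=(300,210),bot=(302,170),score=(144,248)),"side":dict(old=(343,328),roll=(269,240),full=(267,165),tub=(320,144),purple=(349,245),jar=(268,200),bot=(217,190))}[n]
        for k,(u,v) in cs.items():
            w=40; S=np.s_[max(v-w,0):v+w,max(0,u-w):u+w]
            p=P[S].reshape(-1,3); h=hsv[S].reshape(-1,3)
            p0=np.nanmedian(P[v-3:v+4,u-3:u+4].reshape(-1,3),0)
            print(n,k,p0.round(3))
            near=lambda r,c:np.hypot(*(p[:,:2]-c).T)<r
            if k in("old","roll","full"):
                m=(abs(p[:,2]-.03)<.006)&near(.11,p0[:2]); q=p[m]
                c=q[:,:2].mean(0)
                # boundary fit: outermost point per angle
                for _ in range(4):
                    d=q[:,:2]-c; a=np.arctan2(d[:,1],d[:,0]); r=np.hypot(*d.T)
                    b=((a+np.pi)/(2*np.pi)*36).astype(int); e=[q[b==i][r[b==i].argmax()] for i in range(36) if (b==i).any() and .05<r[b==i].max()<.07]
                    if len(e)>8:c,rr=circ(np.array(e))
                print("  stand",c.round(4),rr.round(4),len(e),np.median(q[:,2]).round(4))
            if k=="roll":
                m=(abs(p[:,2]-.1)<.006)&near(.07,c); q=p[m]; print("  rolltop",q.min(0).round(4),q.max(0).round(4),((q.min(0)+q.max(0))/2).round(4),len(q))
            if k in("old","full"):
                m=(h[:,0]<14)&(h[:,1]>190)&(h[:,2]>150)&(p[:,2]>.11)&near(.08,c); q=p[m]
                t=q[q[:,2]>.150]; print("  tab",len(q),q.mean(0).round(4),"top",len(t),t.mean(0).round(4) if len(t) else'',q[:,2].max())
                if len(t)>4: 
                    rc=cv2.minAreaRect((t[:,:2]*1000).astype(np.float32)); print("  rect",rc)
                m=(abs(p[:,2]-.108)<.008)&near(.06,c)&(h[:,2]<80); q=p[m]; print("  flange",len(q), q.mean(0).round(4) if len(q) else '', q.min(0).round(3),q.max(0).round(3)) if m.any() else 0
            if k=="tub":
                q=p[(h[:,0]>100)&(h[:,0]<130)&(h[:,1]>150)&(p[:,2]>.05)]; print("  rim",q.min(0).round(3),q.max(0).round(3),cv2.minAreaRect((q[:,:2]*1000).astype(np.float32)))
E
python3 m.py
```

```text
top old [0.416 0.346 0.109]
  stand [0.4259 0.361 ] 0.0593 36 0.0303
  tab 19 [0.427  0.3594 0.1532] top 19 [0.427  0.3594 0.1532] 0.157232233473096
  rect ((425.2569885253906, 361.75543212890625), (13.894604682922363, 36.71233367919922), 28.43570327758789)
  flange 151 [0.4217 0.3561 0.1086] [0.4   0.333 0.101] [0.452 0.385 0.116]
top roll [0.59  0.163 0.027]
  stand [0.5837 0.1627] 0.059 30 0.0304
  rolltop [0.5369 0.1142 0.094 ] [0.6252 0.2015 0.1059] [0.5811 0.1579 0.1   ] 524
top full [ 0.597 -0.141  0.108]
  stand [ 0.6154 -0.1512] 0.0592 26 0.0298
  tab 19 [ 0.6112 -0.1508  0.1531] top 16 [ 0.6103 -0.1507  0.1539] 0.15949833554168014
  rect ((613.7200927734375, -150.0321044921875), (13.579413414001465, 33.666053771972656), 83.54537200927734)
  flange 153 [ 0.6114 -0.1474  0.1077] [ 0.587 -0.175  0.1  ] [ 0.64  -0.125  0.113]
top tub [ 0.464 -0.36   0.004]
  rim [ 0.369 -0.429  0.05 ] [ 0.549 -0.264  0.067] ((458.3341369628906, -348.288818359375), (129.7557830810547, 150.83187866210938), 70.8283462524414)
top purple [0.403 0.219 0.133]
top cookie [ 0.439 -0.019  0.003]
top jar 
[... 505 characters left out ...]
352 0.1218 0.0941] [0.6243 0.2056 0.1023] [0.5797 0.1637 0.0982] 710
side full [ 0.606 -0.114  0.093]
  stand [ 0.6131 -0.1493] 0.0583 21 0.029
  tab 31 [ 0.6098 -0.1478  0.1525] top 30 [ 0.6099 -0.1479  0.1526] 0.1546439390304839
  rect ((611.5352172851562, -149.02206420898438), (16.234514236450195, 33.708656311035156), 86.24238586425781)
  flange 99 [ 0.6112 -0.1383  0.1066] [ 0.586 -0.167  0.101] [ 0.637 -0.123  0.114]
side tub [ 0.453 -0.394  0.004]
  rim [ 0.367 -0.434  0.05 ] [ 0.541 -0.262  0.062] ((454.7252502441406, -349.4039001464844), (137.5749969482422, 148.5421142578125), 71.05839538574219)
side purple [0.409 0.245 0.131]
side jar [0.592 0.024 0.076]
side bot [0.72  0.017 0.098]
```

```bash
cat > j.py <<'E'
from h import *
def jog(*wps):
    """wps: (x,y,z,yaw of tool y in deg), tool pointing down; prints shift/turn in jog units"""
    s=state(); q=s["tool_rot"]; r0=R.from_quat([q[1],q[2],q[3],q[0]])
    y=r0.as_matrix()[:,1]; print("t",round(s["time"],2),"tcp",np.round(s["tool_pos"],4),"yaw",np.degrees(np.arctan2(y[1],y[0])).round(2),"tilt",np.degrees(np.arccos(-r0.as_matrix()[2,2])).round(2),"F",np.round(s["contact_force"],1),"w",round(s["gripper_width"],3),"g",round(s["grasp_force"],1))
    for x,yy,z,a in wps:
        a=np.radians(a); Y=np.array([np.cos(a),np.sin(a),0]); Z=np.array([0,0,-1.]); r=R.from_matrix(np.c_[np.cross(Y,Z),Y,Z])
        print(r0.inv().apply(np.array([x,yy,z])-s["tool_pos"]).__truediv__(.025).round(2), (np.degrees((r0.inv()*r).as_rotvec())/8).round(2))
E
python3 -c "
from j import *
jog((.45,-.25,.30,-40),(.5,.1,.30,-5),(.424,.361,.25,28))"
```

```text
t 0.1 tcp [ 0.1441 -0.6075  0.2017] yaw -76.66 tilt 0.11 F [ 0.1 -0.7 -0.2] w 1.0 g 0.0
[ 15.2  -11.1   -3.91] [-0.01 -0.01 -4.58]
[ 20.38 -24.26  -3.88] [-0.01 -0.01 -8.96]
[ 19.83 -35.12  -1.86] [-1.000e-02 -1.000e-02 -1.308e+01]
```

Request:
jog_arm:
  targets:
    - [[3,-1,-3.9],[0,0,-1],100]
    - [[15.2,-11.1,-3.9],[0,0,-4.6],100]
    - [[15.2,-11.1,-3.9],[0,0,-4.6],100]
    - [[15.2,-11.1,-3.9],[0,0,-4.6],100]
    - [[15.2,-11.1,-3.9],[0,0,-4.6],100]
    - [[15.2,-11.1,-3.9],[0,0,-4.6],100]
    - [[15.2,-11.1,-3.9],[0,0,-4.6],100]
    - [[15.2,-11.1,-3.9],[0,0,-4.6],100]

```text
time: 1.1
tool_pos: [0.4507, -0.2485, 0.3002]
tool_rot: [-0.0, 0.906, 0.424, -0.0]
contact_force: [0.2, -0.9, -0.1]
gripper_width: 1.002
grasp_force: 0.0
```

```bash
python3 -c "
from j import *
jog((.5,.1,.30,-5),(.424,.361,.25,28))"
```

```text
t 1.1 tcp [ 0.4507 -0.2485  0.3002] yaw -39.86 tilt 0.01 F [ 0.2 -0.9 -0.1] w 1.002 g 0.0
[ 1.196e+01 -7.420e+00  1.000e-02] [-0.   -0.   -4.36]
[ 18.03 -16.45   2.01] [-0.   -0.   -8.48]
```

Request:
jog_arm:
  targets:
    - [[12,-7.4,0],[0,0,-4.4],100]
    - [[12,-7.4,0],[0,0,-4.4],100]
    - [[12,-7.4,0],[0,0,-4.4],100]
    - [[12,-7.4,0],[0,0,-4.4],100]
    - [[12,-7.4,0],[0,0,-4.4],100]
    - [[18,-16.5,2],[0,0,-8.5],100]
    - [[18,-16.5,2],[0,0,-8.5],100]
    - [[18,-16.5,2],[0,0,-8.5],100]

```text
time: 2.1
tool_pos: [0.45, 0.2406, 0.2697]
tool_rot: [-0.0, 0.516, 0.857, -0.0]
contact_force: [1.6, 0.3, 0.5]
gripper_width: 1.002
grasp_force: 0.0
```

```bash
python3 -c "
from j import *
jog((.424,.361,.25,28))
im,d,P,M=cam('wrist');save(im,'w1.png');np.savez('w1',im=im,d=d,P=P,M=M)"
```

```text
t 2.1 tcp [0.45   0.2406 0.2697] yaw 27.92 tilt 0.01 F [1.6 0.3 0.5] w 1.002 g 0.0
[4.74 1.34 0.79] [-0.    0.   -0.01]
```

Request:
jog_arm:
  targets:
    - [[4.7,1.3,0.8],[0,0,0],100]
    - [[4.7,1.3,0.8],[0,0,0],100]
    - [[4.7,1.3,0.8],[0,0,0],100]
    - [[4.7,1.3,0.8],[0,0,0],100]

```text
time: 2.65
tool_pos: [0.4252, 0.3577, 0.2499]
tool_rot: [-0.0, 0.518, 0.855, -0.001]
contact_force: [0.3, -0.0, 0.1]
gripper_width: 1.003
grasp_force: 0.0
```

```bash
python3 -c "
from j import *
jog((.424,.361,.25,28))
im,d,P,M=cam('wrist');save(im,'w2.png');np.savez('w2',im=im,d=d,P=P,M=M)
hsv=cv2.cvtColor(im,cv2.COLOR_RGB2HSV); p=P.reshape(-1,3); h=hsv.reshape(-1,3)
m=(h[:,0]<14)&(h[:,1]>190)&(h[:,2]>130)&(p[:,2]>.146)&(p[:,2]<.17); t=p[m]
print(len(t),t.mean(0),cv2.minAreaRect((t[:,:2]*1000).astype(np.float32)))
"
```

```text
t 2.65 tcp [0.4252 0.3577 0.2499] yaw 27.59 tilt 0.07 F [ 0.3 -0.   0.1] w 1.003 g 0.0
[ 0.14  0.02 -0.  ] [-0.01  0.   -0.05]
0 [nan nan nan] ((0.0, 0.0), (0.0, 0.0), 0.0)<string>:7: RuntimeWarning: Mean of empty slice.
  ret = um.true_divide(
```

View pics/w2.png

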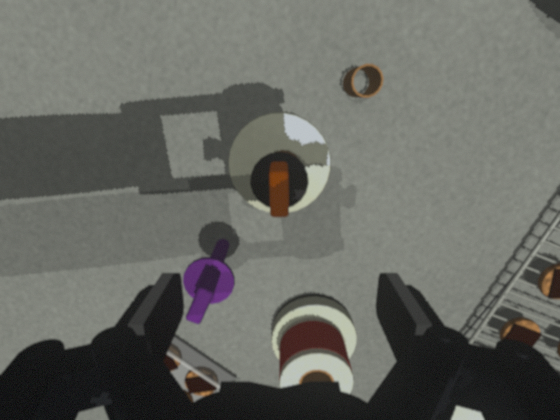

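Wrist view: tab end-on at about (279,190), aligned with the fingers' gap (edges vertical), stand round it; purple decoy clear of the fingers at (208,280). Colour is shaded, so I loosen the mask.

```bash
python3 -c "
from j import *
from m import circ
z=np.load('w2.npz'); im,P=z['im'],z['P']
hsv=cv2.cvtColor(im,cv2.COLOR_RGB2HSV); print(hsv[175,279],P[175,279],P[205,279],P[190,258])
p=P.reshape(-1,3); h=hsv.reshape(-1,3)
near=np.hypot(p[:,0]-.424,p[:,1]-.361)<.05
t=p[near&(p[:,2]>.145)&(p[:,2]<.165)]
print(len(t),t.mean(0),cv2.minAreaRect((t[:,:2]*1000).astype(np.float32)))
f=p[near&(p[:,2]>.1)&(p[:,2]<.114)]; print(f.min(0),f.max(0))
"
```

```text
[ 13 214 123] [0.41527814 0.37561727 0.15492212] [0.42705995 0.35296086 0.15451079] [0.40891567 0.34399343 0.10917086]
910 [0.42199946 0.36221312 0.15412682] ((422.4479064941406, 360.9897155761719), (15.802913665771484, 39.078250885009766), 27.84638214111328)
[0.39528453 0.33302901 0.10338215] [0.45033454 0.38818675 0.11383243]
```

```bash
python3 -c "
from j import *
jog((.4225,.361,.25,28),(.4225,.361,.117,28))"
```

```text
t 2.7 tcp [0.4256 0.3573 0.2503] yaw 27.52 tilt 0.03 F [-0.2 -0.   1. ] w 1.0 g 0.0
[ 0.19 -0.04  0.01] [-0.    0.   -0.06]
[ 0.19 -0.04  5.33] [-0.    0.   -0.06]
```

Request:
jog_arm:
  targets:
    - [[0.2,-0.04,2],[0,0,-0.05],100]
    - [[0.2,-0.04,4],[0,0,-0.05],100]
    - [[0.2,-0.04,4.8],[0,0,-0.05],100]
    - [[0.2,-0.04,5.3],[0,0,-0.05],100]
    - [[0.2,-0.04,5.3],[0,0,-0.05],100]
    - [[0.2,-0.04,5.3],[0,0,-0.05],60]
    - [[0.2,-0.04,5.3],[0,0,-0.05],25]
    - [[0.2,-0.04,5.3],[0,0,-0.05],0]

```text
time: 3.7
tool_pos: [0.4226, 0.3623, 0.1188]
tool_rot: [0.0, 0.515, 0.857, 0.001]
contact_force: [0.4, -0.9, -0.7]
gripper_width: 0.376
grasp_force: 0.0
```

Request:
jog_arm:
  targets:
    - [[0,0,0],[0,0,0],0]
    - [[0,0,0],[0,0,0],0]
    - [[0,0,0],[0,0,0],0]
    - [[0,0,0],[0,0,0],0]

```text
time: 4.2
tool_pos: [0.4225, 0.3622, 0.1185]
tool_rot: [0.0, 0.515, 0.857, 0.001]
contact_force: [-0.7, 0.1, 4.8]
gripper_width: 0.159
grasp_force: 59.8
```

Request:
jog_arm:
  targets:
    - [[0,0,-0.4],[0,0,0],0]
    - [[0,0,-0.8],[0,0,0],0]
    - [[0,0,-1.5],[0,0,0],0]
    - [[0,0,-2.5],[0,0,0],0]
    - [[0,0,-3.5],[0,0,0],0]
    - [[0,0,-4.5],[0,0,0],0]
    - [[0,0,-5.5],[0,0,0],0]
    - [[0,0,-5.5],[0,0,0],0]

```text
time: 5.2
tool_pos: [0.4233, 0.3627, 0.2591]
tool_rot: [0.001, 0.515, 0.857, 0.003]
contact_force: [-0.0, 0.6, -3.1]
gripper_width: 0.162
grasp_force: 58.9
```

```bash
python3 -c "
from j import *
jog((.4225,.361,.25,28))
im,d,P,M=cam('side');save(im,'s2.png');np.savez('s2',im=im,d=d,P=P,M=M)
im,d,P,M=cam('top');save(im,'t2.png');np.savez('t2',im=im,d=d,P=P,M=M)
"
```

```text
t 5.2 tcp [0.4233 0.3627 0.2591] yaw 27.97 tilt 0.34 F [-0.   0.6 -3.1] w 0.162 g 58.9
[-0.05 -0.06  0.36] [ 0.04 -0.   -0.  ]
```

View pics/s2.png

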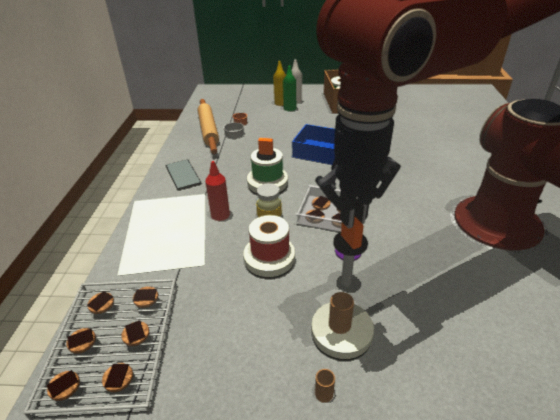

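Side view: pin drawn and hanging upright in the gripper (about (350,255)), core left standing on the old stand (342,312). Now go over the roll so the wrist camera looks straight down its hole.

```bash
python3 -c "
from j import *
jog((.6186,.089,.26,28))"
```

```text
t 5.3 tcp [0.4219 0.3618 0.2551] yaw 27.97 tilt 0.02 F [ 0.3  0.5 -4.2] w 0.162 g 58.9
[-13.33   1.83  -0.19] [-0.  0. -0.]
```

Request:
jog_arm:
  targets:
    - [[-2,0.3,-0.2],[0,0,0],0]
    - [[-4.2,0.6,-0.2],[0,0,0],0]
    - [[-6.5,0.9,-0.2],[0,0,0],0]
    - [[-9,1.2,-0.2],[0,0,0],0]
    - [[-11,1.5,-0.2],[0,0,0],0]
    - [[-12.5,1.7,-0.2],[0,0,0],0]
    - [[-13.3,1.8,-0.2],[0,0,0],0]
    - [[-13.3,1.8,-0.2],[0,0,0],0]

```text
time: 6.3
tool_pos: [0.6175, 0.0889, 0.259]
tool_rot: [-0.001, 0.516, 0.857, -0.0]
contact_force: [-1.8, 0.9, -3.3]
gripper_width: 0.162
grasp_force: 58.9
```

Request:
jog_arm:
  targets:
    - [[0,0,0],[0,0,0],0]
    - [[0,0,0],[0,0,0],0]
    - [[0,0,0],[0,0,0],0]

```text
time: 6.68
tool_pos: [0.6175, 0.0903, 0.2606]
tool_rot: [0.0, 0.515, 0.857, 0.0]
contact_force: [-0.1, 0.3, -3.7]
gripper_width: 0.162
grasp_force: 58.9
```

```bash
python3 -c "
from j import *
jog((.6186,.089,.26,28))
im,d,P,M=cam('wrist');np.savez('w3',im=im,d=d,P=P,M=M)
p=P.reshape(-1,3); near=np.hypot(p[:,0]-.581,p[:,1]-.160)<.06
from m import circ
q=p[near&(abs(p[:,2]-.1)<.006)]; print('roll ext',q.min(0),q.max(0),(q.min(0)+q.max(0))/2,len(q))
q=p[near&(p[:,2]<.045)&(np.hypot(p[:,0]-.581,p[:,1]-.16)<.02)]; print('in hole',len(q),np.nanpercentile(q[:,2],[2,25,50,90]))
m=(q[:,2]<.022);print('sock',m.sum(),q[m].mean(0))
z=cv2.resize(im[30:170,200:360],(800,700))[:600]; save(z,'w3c.png'); save(im,'w3.png')
"
```

```text
t 6.67 tcp [0.6175 0.0903 0.2606] yaw 28.05 tilt 0.02 F [-0.1  0.3 -3.7] w 0.162 g 58.9
[-0.07  0.02  0.02] [0.   0.   0.01]
roll ext [0.53556565 0.11235072 0.09413025] [0.62456231 0.20208111 0.10380938] [0.58006398 0.15721591 0.09896981] 6223
in hole 889 [0.007915   0.0161962  0.03042087 0.03182828]
sock 231 [0.58183243 0.16163727 0.0095699 ]
```

View pics/w3.png

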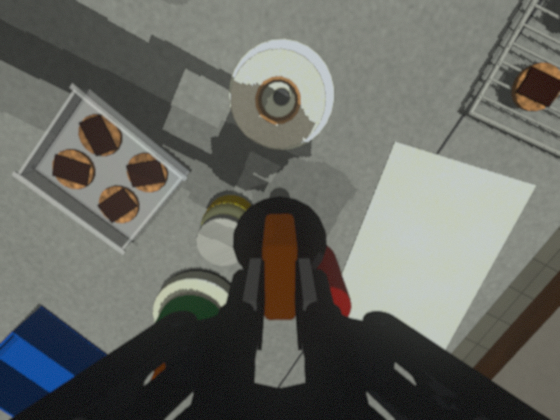

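```bash
python3 -c "
from j import *
from m import circ
z=np.load('w3.npz');P,M,im=z['P'],z['M'],z['im']; o=M[:3,3]
m=(np.hypot(P[...,0]-.581,P[...,1]-.16)<.03)&(P[...,2]<.027)
m2=m.astype(np.uint8); n,l,s,c=cv2.connectedComponentsWithStats(m2); print(s,c)
k=1+s[1:,4].argmax(); v=P[l==k]; t=(.03-o[2])/(v[:,2]-o[2]); x=o+(v-o)*t[:,None]
print('opening',x.min(0),x.max(0),x.mean(0),cv2.minEnclosingCircle((x[:,:2]*1000).astype(np.float32)))
# tab as held
t=P.reshape(-1,3); 
near=np.hypot(t[:,0]-.6175,t[:,1]-.0903)<.05
f=t[near&(abs(t[:,2]-.2506)<.006)]; print('flange',f.min(0),f.max(0),len(f))
q=t[np.hypot(t[:,0]-.583,t[:,1]-.162)<.075]; q=q[abs(q[:,2]-.03)<.004]; q=q[np.hypot(q[:,0]-.583,q[:,1]-.162)>.045]
c0=np.array([.583,.162]);d=q[:,:2]-c0;a=((np.arctan2(d[:,1],d[:,0])+np.pi)/(2*np.pi)*48).astype(int);r=np.hypot(*d.T)
e=np.array([q[a==i][r[a==i].argmax()] for i in range(48) if (a==i).sum()>3]); print('stand',circ(e),len(e))
"
```

```text
[[     0      0    560    420 234962]
 [   273     88     17     18    238]] [[279.49835293 209.61410356]
 [281.12605042  96.85294118]]
opening [0.57267027 0.15214513 0.03      ] [0.59122259 0.17113577 0.03      ] [0.5817198  0.16168393 0.03      ] ((581.702880859375, 161.61463928222656), 9.589712142944336)
flange [0.59044657 0.06469614 0.24483995] [0.64572773 0.11666884 0.25651324] 3675
stand (array([0.58173372, 0.1615841 ]), np.float64(0.0595844192283132)) 41
```

Wrist view: socket visible down the hole at pixel (281,97); opening fit 19.2 mm across at (0.5817, 0.1616), and the stand's rim fit agrees. Pin axis sits about 1.3 mm back along tool x.

```bash
python3 -c "
from j import *
jog((.5811,.1627,.24,28))"
```

```text
t 6.72 tcp [0.6176 0.0901 0.2606] yaw 28.03 tilt 0.02 F [-0.5 -0.1 -2.4] w 0.166 g 58.9
[3.25 0.08 0.82] [0. 0. 0.]
```

Request:
jog_arm:
  targets:
    - [[1.5,0.04,0],[0,0,0],0]
    - [[2.8,0.08,0.4],[0,0,0],0]
    - [[3.25,0.08,0.8],[0,0,0],0]
    - [[3.25,0.08,0.8],[0,0,0],0]
    - [[3.25,0.08,0.8],[0,0,0],0]
    - [[3.25,0.08,0.8],[0,0,0],0]

```text
time: 7.48
tool_pos: [0.5822, 0.1613, 0.2409]
tool_rot: [0.0, 0.516, 0.857, 0.0]
contact_force: [0.1, -0.7, -3.5]
gripper_width: 0.159
grasp_force: 58.9
```

```bash
python3 -c "
from j import *
jog((.5811,.1627,.1465,28))"
```

```text
t 7.47 tcp [0.5822 0.1613 0.2409] yaw 27.9 tilt 0.06 F [ 0.1 -0.7 -3.5] w 0.159 g 58.9
[ 0.07 -0.01  3.78] [ 0.01  0.   -0.01]
```

Request:
jog_arm:
  targets:
    - [[0.07,0,1],[0,0,0],0]
    - [[0.07,0,2],[0,0,0],0]
    - [[0.07,0,2.8],[0,0,0],0]
    - [[0.07,0,3.4],[0,0,0],0]
    - [[0.07,0,3.75],[0,0,0],0]
    - [[0.07,0,3.75],[0,0,0],0]
    - [[0.07,0,3.75],[0,0,0],0]

```text
time: 8.35
tool_pos: [0.5813, 0.1637, 0.1477]
tool_rot: [0.001, 0.515, 0.857, 0.001]
contact_force: [0.2, -0.1, -2.6]
gripper_width: 0.164
grasp_force: 58.9
```

```bash
python3 -c "
from j import *
jog((.5811,.1627,.1395,28),(.5811,.1627,.1185,28))"
```

```text
t 8.35 tcp [0.5813 0.1637 0.1477] yaw 27.97 tilt 0.1 F [ 0.2 -0.1 -2.6] w 0.164 g 58.9
[-0.03 -0.03  0.33] [ 0.01  0.   -0.  ]
[-0.03 -0.03  1.17] [ 0.01  0.   -0.  ]
```

Request:
jog_arm:
  targets:
    - [[-0.03,-0.03,0.15],[0,0,0],0]
    - [[-0.03,-0.03,0.25],[0,0,0],0]
    - [[-0.03,-0.03,0.35],[0,0,0],0]
    - [[-0.03,-0.03,0.45],[0,0,0],0]
    - [[-0.03,-0.03,0.5],[0,0,0],0]
    - [[-0.03,-0.03,0.5],[0,0,0],0]

```text
time: 9.1
tool_pos: [0.5803, 0.1626, 0.134]
tool_rot: [-0.0, 0.515, 0.857, -0.0]
contact_force: [-0.2, -0.4, -1.7]
gripper_width: 0.162
grasp_force: 58.9
```

Request:
jog_arm:
  targets:
    - [[0,0,0.15],[0,0,0],0]
    - [[0,0,0.3],[0,0,0],0]
    - [[0,0,0.4],[0,0,0],0]
    - [[0,0,0.5],[0,0,0],0]
    - [[0,0,0.56],[0,0,0],0]
    - [[0,0,0.58],[0,0,0],0]
    - [[0,0,0.58],[0,0,0],0]

```text
time: 9.98
tool_pos: [0.5803, 0.1626, 0.1196]
tool_rot: [-0.0, 0.515, 0.857, -0.0]
contact_force: [-0.2, -0.2, -2.8]
gripper_width: 0.161
grasp_force: 58.9
```

Request:
jog_arm:
  targets:
    - [[0,0,0.03],[0,0,0],0]
    - [[0,0,0.05],[0,0,0],0]
    - [[0,0,0.07],[0,0,0],0]
    - [[0,0,0.07],[0,0,0],0]

```text
time: 10.48
tool_pos: [0.5808, 0.1627, 0.1186]
tool_rot: [0.0, 0.515, 0.857, 0.0]
contact_force: [-0.6, -0.5, 0.5]
gripper_width: 0.158
grasp_force: 59.3
```

Request:
jog_arm:
  targets:
    - [[0,0,0],[0,0,0],50]
    - [[0,0,0],[0,0,0],100]
    - [[0,0,0],[0,0,0],100]
    - [[0,0,0],[0,0,0],100]
    - [[0,0,0],[0,0,0],100]
    - [[0,0,-2],[0,0,0],100]
    - [[0,0,-4],[0,0,0],100]
    - [[0,0,-5],[0,0,0],100]

```text
time: 11.48
tool_pos: [0.5817, 0.1628, 0.247]
tool_rot: [0.002, 0.515, 0.857, 0.002]
contact_force: [-0.5, -0.2, -0.1]
gripper_width: 0.999
grasp_force: 0.0
```

```bash
python3 -c "
from j import *
jog((.455,.303,.26,28))
im,d,P,M=cam('wrist');save(im,'w4.png');np.savez('w4',im=im,d=d,P=P,M=M)
p=P.reshape(-1,3); near=np.hypot(p[:,0]-.5817,p[:,1]-.1616)<.045
t=p[near&(p[:,2]>.145)&(p[:,2]<.175)]; print(len(t),t.mean(0),np.median(t[:,2]),cv2.minAreaRect((t[:,:2]*1000).astype(np.float32)))
f=p[near&(p[:,2]>.101)&(p[:,2]<.13)&(np.hypot(p[:,0]-.5817,p[:,1]-.1616)<.026)]; print('flange',np.median(f[:,2]),f.min(0),f.max(0)); 
A=np.c_[f[:,:2],np.ones(len(f))];print('slope',np.linalg.lstsq(A,f[:,2],rcond=None)[0])
s=np.load('s2.npz')
im,d,P,M=cam('top');save(im,'t3.png');p=P.reshape(-1,3);n=np.hypot(p[:,0]-.424,p[:,1]-.361)<.05;q=p[n&(p[:,2]>.09)&(p[:,2]<.11)];print('core top',len(q),q.min(0),q.max(0),(q.min(0)+q.max(0))/2)
"
```

```text
t 11.47 tcp [0.5817 0.1628 0.247 ] yaw 27.97 tilt 0.3 F [-0.5 -0.2 -0.1] w 0.999 g 0.0
[ 7.33 -1.84 -0.54] [ 0.04  0.01 -0.  ]
899 [0.58084469 0.16273392 0.15416276] 0.15443138129644302 ((581.308349609375, 161.5466766357422), (15.532852172851562, 39.64447021484375), 28.457433700561523)
flange 0.10886592183583904 [0.55587327 0.13563809 0.10652253] [0.60748047 0.18749176 0.12927805]
slope [-0.03029858  0.04866341  0.11897652]
core top 64 [0.40995027 0.3377186  0.09019823] [0.45272332 0.38141312 0.10452309] [0.43133679 0.35956586 0.09736066]
```

Pin is home and upright: tab top at 0.154, flange top at 0.108–0.109, centred within 1 mm of the socket. Next, the core.

```bash
python3 -c "
from j import *
jog((.469,.290,.26,28))"
```

```text
t 11.57 tcp [0.5824 0.1629 0.2476] yaw 27.97 tilt 0.45 F [0.8 0.7 0.7] w 1.001 g 0.0
[ 6.62 -1.62 -0.53] [ 0.05  0.02 -0.  ]
```

Request:
jog_arm:
  targets:
    - [[1.5,-0.4,-0.5],[0,0,0],100]
    - [[3.5,-0.9,-0.5],[0,0,0],100]
    - [[5.5,-1.4,-0.5],[0,0,0],100]
    - [[6.6,-1.6,-0.5],[0,0,0],100]
    - [[6.6,-1.6,-0.5],[0,0,0],100]
    - [[6.6,-1.6,-0.5],[0,0,0],100]
    - [[6.6,-1.6,-0.5],[0,0,0],100]
    - [[6.6,-1.6,-0.5],[0,0,0],100]

```text
time: 12.58
tool_pos: [0.4682, 0.2889, 0.2552]
tool_rot: [-0.0, 0.516, 0.857, -0.0]
contact_force: [0.1, -0.2, -1.1]
gripper_width: 1.0
grasp_force: 0.0
```

```bash
python3 -c "
from j import *
im,d,P,M=cam('wrist');save(im,'w5.png');np.savez('w5',im=im,d=d,P=P,M=M)
p=P.reshape(-1,3);n=np.hypot(p[:,0]-.425,p[:,1]-.361)<.05;q=p[n&(p[:,2]>.094)&(p[:,2]<.106)];c=(q.min(0)+q.max(0))/2;print('core top',len(q),q.min(0),q.max(0),c)
jog((c[0],c[1],.16,28),(c[0],c[1],.056,28))
"
```

```text
core top 508 [0.40672074 0.33801528 0.09400977] [0.44971989 0.38099795 0.10323091] [0.42822032 0.35950661 0.09862034]
t 12.62 tcp [0.4681 0.289  0.2552] yaw 27.9 tilt 0.01 F [-0.   0.1  0.8] w 1.0 g 0.0
[ 3.24 -0.09  3.81] [-0.    0.   -0.01]
[ 3.24 -0.09  7.97] [-0.    0.   -0.01]
```

View pics/w5.png

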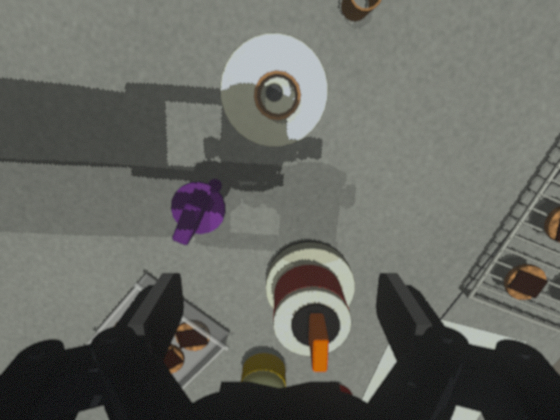

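Wrist view: core upright on the old stand at (277,95), decoy purple pin (195,210) clear of the fingers, new pin seated in the red roll (317,330).

Request:
jog_arm:
  targets:
    - [[1.6,-0.05,1],[0,0,0],100]
    - [[3.2,-0.1,2],[0,0,0],100]
    - [[3.25,-0.1,3.5],[0,0,0],100]
    - [[3.25,-0.1,5],[0,0,0],100]
    - [[3.25,-0.1,6.5],[0,0,0],100]
    - [[3.25,-0.1,7.5],[0,0,0],100]
    - [[3.25,-0.1,7.8],[0,0,0],100]
    - [[3.25,-0.1,7.8],[0,0,0],80]

```text
time: 13.62
tool_pos: [0.4276, 0.3601, 0.0606]
tool_rot: [-0.0, 0.515, 0.857, -0.0]
contact_force: [0.5, 0.2, 0.8]
gripper_width: 0.813
grasp_force: 0.0
```

Request:
jog_arm:
  targets:
    - [[0,0,0],[0,0,0],60]
    - [[0,0,0],[0,0,0],50]
    - [[0,0,0],[0,0,0],45]
    - [[0,0,0],[0,0,0],45]
    - [[0,0,0],[0,0,0],45]

```text
time: 14.25
tool_pos: [0.4285, 0.3609, 0.0628]
tool_rot: [0.001, 0.515, 0.857, 0.001]
contact_force: [-1.2, -0.8, 6.1]
gripper_width: 0.48
grasp_force: 59.7
```

Request:
jog_arm:
  targets:
    - [[0,0,-0.5],[0,0,0],45]
    - [[0,0,-1.5],[0,0,0],45]
    - [[0,0,-3.5],[0,0,0],45]
    - [[0,0,-5.5],[0,0,0],45]
    - [[0,0,-7.5],[0,0,0],45]
    - [[0,0,-8.5],[0,0,0],45]
    - [[0,0,-8.5],[0,0,0],45]

```text
time: 15.12
tool_pos: [0.4285, 0.3609, 0.2767]
tool_rot: [0.001, 0.515, 0.857, 0.003]
contact_force: [0.1, -0.2, -0.6]
gripper_width: 0.477
grasp_force: 60.6
```

```bash
python3 -c "
from j import *
jog((.443,0.005,.275,5),(.457,-.349,.27,-19),(.457,-.349,.05,-19))
"
```

```text
t 15.12 tcp [0.4285 0.3609 0.2767] yaw 27.97 tilt 0.38 F [ 0.1 -0.2 -0.6] w 0.477 g 60.6
[-12.85  -6.16   0.02] [ 0.05 -0.01  2.87]
[-25.61 -12.31   0.17] [ 0.04 -0.02  5.87]
[-25.62 -12.37   8.97] [ 0.04 -0.02  5.87]
```

Request:
jog_arm:
  targets:
    - [[-1.8,-0.9,0],[0,0,0.4],45]
    - [[-4,-1.9,0],[0,0,0.9],45]
    - [[-6,-2.9,0],[0,0,1.4],45]
    - [[-8,-3.9,0],[0,0,1.9],45]
    - [[-10,-4.8,0],[0,0,2.4],45]
    - [[-12,-5.8,0],[0,0,2.8],45]
    - [[-14,-6.7,0],[0,0,3.2],45]
    - [[-16,-7.7,0],[0,0,3.7],45]

```text
time: 16.12
tool_pos: [0.4439, -0.0849, 0.2708]
tool_rot: [-0.001, 0.718, 0.696, -0.0]
contact_force: [0.1, 0.9, -0.0]
gripper_width: 0.477
grasp_force: 60.6
```

```bash
python3 -c "
from j import *
jog((.457,-.349,.27,-19),(.457,-.349,.05,-19))
"
```

```text
t 16.12 tcp [ 0.4439 -0.0849  0.2708] yaw -1.76 tilt 0.14 F [ 0.1  0.9 -0. ] w 0.477 g 60.6
[-10.54   0.85   0.02] [-0.02 -0.    2.15]
[-10.55   0.87   8.82] [-0.02 -0.    2.15]
```

Request:
jog_arm:
  targets:
    - [[-2,0.2,0],[0,0,0.5],45]
    - [[-4,0.3,0],[0,0,1],45]
    - [[-6,0.5,0],[0,0,1.4],45]
    - [[-8,0.6,0],[0,0,1.8],45]
    - [[-9.5,0.8,0],[0,0,2.1],45]
    - [[-10,0.85,0],[0,0,2.15],45]
    - [[-10,0.85,0],[0,0,2.15],45]
    - [[-10,0.85,0],[0,0,2.15],45]

```text
time: 17.12
tool_pos: [0.459, -0.3326, 0.2725]
tool_rot: [-0.0, 0.813, 0.582, 0.0]
contact_force: [0.1, 0.2, 0.2]
gripper_width: 0.476
grasp_force: 60.6
```

```bash
python3 -c "
from j import *
jog((.457,-.349,.27,-19),(.457,-.349,.04,-19))
"
```

```text
t 17.12 tcp [ 0.459  -0.3326  0.2725] yaw -18.75 tilt 0.06 F [0.1 0.2 0.2] w 0.476 g 60.6
[-0.65  0.13  0.1 ] [-0.   -0.01  0.03]
[-0.65  0.14  9.3 ] [-0.   -0.01  0.03]
```

Request:
jog_arm:
  targets:
    - [[-0.65,0.13,1.5],[0,0,0],45]
    - [[-0.65,0.13,3.5],[0,0,0],45]
    - [[-0.65,0.13,5.5],[0,0,0],45]
    - [[-0.65,0.13,7.2],[0,0,0],45]
    - [[-0.65,0.13,8.5],[0,0,0],45]
    - [[-0.65,0.13,9.1],[0,0,0],45]
    - [[-0.65,0.13,9.3],[0,0,0],45]
    - [[-0.65,0.13,9.3],[0,0,0],45]

```text
time: 18.12
tool_pos: [0.4576, -0.3507, 0.0417]
tool_rot: [0.001, 0.813, 0.582, 0.0]
contact_force: [-0.7, -0.2, -0.6]
gripper_width: 0.477
grasp_force: 60.6
```

Request:
jog_arm:
  targets:
    - [[0,0,0],[0,0,0],55]
    - [[0,0,0],[0,0,0],65]
    - [[0,0,0],[0,0,0],65]
    - [[0,0,0],[0,0,0],65]
    - [[0,0,-1],[0,0,0],65]
    - [[0,0,-3],[0,0,0],65]
    - [[0,0,-5.5],[0,0,0],65]
    - [[0,0,-8],[0,0,0],65]

```text
time: 19.12
tool_pos: [0.4565, -0.3501, 0.242]
tool_rot: [-0.0, 0.813, 0.582, -0.0]
contact_force: [0.8, -0.6, 0.1]
gripper_width: 0.649
grasp_force: 0.0
```

```bash
python3 -c "
from j import *
jog()
im,d,P,M=cam('wrist');a=im
im,d,P,M=cam('side');save(np.hstack([cv2.resize(a,(400,300)),cv2.resize(im,(400,300))]),'f.png')
"
```

```text
t 19.12 tcp [ 0.4565 -0.3501  0.242 ] yaw -18.84 tilt 0.02 F [ 0.8 -0.6  0.1] w 0.649 g 0.0
```

View pics/f.png

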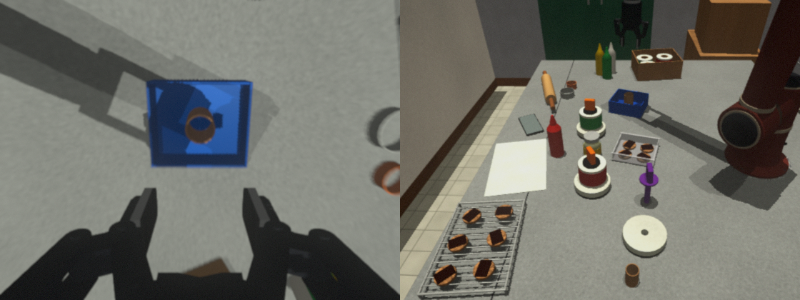

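Left: core standing in the tub at (200,126). Right: red roll pinned upright at (593,165), old stand bare at (643,235), bystanders in place. Handing in.

```bash
python3 -c "
from plant import *
print(job_done())"
```

```text
the job is handed in; nothing more can be done
None
```

The job is handed in at about 19 s of the 69 s allowed: the orange-tabbed pin is home and upright in the red-banded roll's stand, and the empty core is standing in the blue tub. The bystanders look undisturbed in the last picture. No verdict was returned.

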